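# Magnifier over the rack, analyser lid held open

## Robot

A 7-joint arm with a two-finger parallel gripper is mounted at the origin on the work surface. World frame = base frame: x ahead of the robot, y to its left, z up, the work surface at z = 0. Lengths are in m, angles in rad, forces in N, time in s.
With the tool pointing down it reaches from about 0.425 to 0.95 m from the base axis. Payload 4.7 kg.
Tool frame: the origin (TCP) lies at the very end of the fingers, on their centre line; the grasp point (between the pads) lies 19 mm behind it (r.grip_depth is the z of the grasp point in the tool frame, in m); z points along the fingers, y is the line along which they close (so a half turn about z gives the same grasp; the last joint's range is limited). The gripper opens to 85 mm and grips with 20 to 120 N. Pads are 22 mm wide; open, the fingers measure 114 mm over their backs; the gripper's body (76 mm by 85 mm) begins 54 mm behind the grasp point. The pads swing forward as they close: fully open they stand 13 mm farther back than shut.
Start: joints at [1.3, 0.469, -0.049, 1.532, 0.024, 1.141, -0.082], TCP at [0.162, -0.655, 0.231] pointing down, gripper open.
Joint ranges: [-2.59, 2.59], [-0.33, 1.99], [-1.39, 1.29], [0.1, 2.45], [-1.04, 4.18], [0.21, 1.99], [-2.66, 2.66]. Speed limits (rad/s): [2.57, 2.57, 3.14, 3.14, 3.14, 3.14, 3.14].

## Interface

Orientations are given as a unit quaternion [x, y, z, w].
In Python, from workcell import readout, snapshot, r gives the robot as it stands. The module is installed in compiled form; this text tells all that it offers.
- The arm moves only by the tool arm_command, never from a script. Its argument "deltas" is a list of rows, each a list of 6 numbers: the shift along the tool's x, y, z in m, then the turn, a rotation vector about the tool's x, y, z in rad. In form: [[dx, dy, dz, ax, ay, az], ...]. A call has exactly 8 rows; each row is the pose to reach, as a shift and turn from the pose commanded when the call began, along the tool's axes at that moment; what a row does not reach only later rows make up. A row lasts 1/8 s, in which the tool goes at most 62.5 mm and 10.7 degrees, less where a joint would pass 70% of its speed; a pose out of reach is approached as far as the arm can. A call with a gripper value outside its range is refused whole. "grip" is the opening, from 0 (shut) to 1 (fully open), set as the call begins (left out, the last holds). The fingers move at their own pace and stop on an object; "newtons" is the grip in N (left out, the last holds). Time passes only in rows, so rows that repeat a pose let the fingers close, or fill a call up. It gives the time, the measured TCP pose, the force, the opening and the grip force at its end, in the units of the state.
- readout.get_obs(): the state, without advancing time (a new reading comes with each control period).
- snapshot(name): name is "side" or "top"; returns a dict with "pixels" (384x512x3 uint8, blue, green, red), "fx", "fy", "cx", "cy" (pixels), "R" (3x3) and "t" (3): a world point X has camera coordinates R X + t. Camera axes: x right, y down, z forward; pixel columns grow to the right and rows downward; lengths in m; the calibration is good to about 2 mm. A picture is of the moment at which its call begins. There is no depth.
- r.hand_in(): hands the job in; it is judged then, once.
The state is a dict: "time": time; "joints": joint angles; "joint_velocities": joint speeds; "tau": joint torques, N m; "eef_pos": TCP position; "ee_rot": TCP orientation; "contact_force": force on the tool from outside, world axes, zero at the start; "wrist_torque": the same for the moment, N m; "grip_width": finger opening in m; "grasp_force": force on a finger pad.
Only numpy, scipy, OpenCV 4.12 (cv2) and the standard library are available. Lean on these libraries where they do the work, as an engineer would, in place of code of your own. Each camera call takes 0.05 s, during which the arm holds its last target. There are 200 camera calls.

## Task

I am about to load the sample tubes. First swing the magnifier away from the analyser, round to the tube rack, so that its lens is centred over the rack and stays there; then raise the analyser's grey lid by its handle bar and hold it open with the gripper at 60 degrees, give or take 5. Finish while still holding the lid steady at that angle: it falls shut if let go; leave the bottles, vials and calculator where they are.

Things in the scene. Friction and masses are not known exactly. Their poses are not given: they have to be found in the camera images.
- analyser: Bench analyser, fixed, white and grey, 260 mm deep (x), 360 mm wide (y), deck 95 mm high. Origin on the table, 120 mm behind its front face; +x points away from that face, +y to the left seen from the robot. Right half: keypad (104 mm high), small tilted screen (to 165 mm). Left half: sample bay under the grey lid; a blue housing, 125 mm high, behind the lid.
- lid (a joint): Opening angle of the lid, rad: 0 shut, 1.047 = 60 degrees, stop at 1.5. The hinge is free: the lid falls shut unless carried. Grey plate 135 mm (hinge to front edge) x 150 mm wide x 10 mm thick, 0.25 to 0.5 kg, over the left half of the analyser (centre line at y = +70 mm in the analyser's frame).
- lid_handle (a point): Middle of the lid's handle: round steel bar, 12 mm diameter, 120 mm long, parallel to the hinge, 50 mm in front of the lid's front edge on a 10 mm stay at each end (44 mm gap behind it). Lid shut: 101 mm above the table and 50 mm ahead of the analyser's front, free space below and ahead: it can be pinched from above. Axes turn with the lid; shut: x from handle to hinge, y along the bar, z up.
- lid_hinge (a point): Point on the lid's hinge axis, at the middle of the lid's far edge, 96 mm above the table; the axis is parallel to the analyser's y axis. The handle is 185 mm from it and 5 mm above it (z in the lid's frame) with the lid shut; opening lifts the handle and carries it back over the hinge, away from the robot.
- stand: Magnifier stand, fixed: dark round foot 110 mm in diameter and a 20 mm post. Origin on the table at the post's axis, which is the swing axis of the magnifier arm.
- magnifier (a joint): Swing angle of the magnifier arm, rad, about the upright post: 0 when the arm points along the stand's own -x; grows as the lens swings to the robot's left (clockwise from above); stops at -1.5 and 1.5. Stiff: 0.55 N m to turn (about 4 N at 130 mm from the post), and it stays where it is left. It starts over or just beside the analyser's lid.
- lens (a point): Centre of the magnifier's round lens, 220 mm from the post axis, 300 mm above the table, in a white ring of 116 mm outer diameter, 16 mm thick. A round aluminium arm, 16 mm diameter, joins the ring to the post at the same height; it is bare from 18 to 160 mm from the post axis. The hub on the post (36 mm diameter) tops at 316 mm. x points from the lens along the arm to the post.
- rack: White rack with sample tubes, fixed, 65 mm (x) x 130 mm (y), 56 mm high, tube caps up to 94 mm. Origin on the table under its middle. It stands under the circle that the lens can swing through, to the left of the stand.
- reagent_a: White plastic reagent bottle, 42 mm diameter, 78 mm tall, coloured screw cap; stands at the front left corner of the analyser. Loose bystander. Origin at the centre of its underside.
- reagent_b: Same kind of white reagent bottle (42 x 78 mm), near the middle of the bench. Loose bystander. Origin at the centre of its underside.
- reagent_c: Same kind of white reagent bottle (42 x 78 mm), beside the last. Loose bystander. Origin at the centre of its underside.
- vial_a: Small amber vial with black cap, 26 mm diameter, 42 mm tall, in front of the analyser's keypad half. Loose bystander. Origin at the centre of its underside.
- vial_b: Second amber vial, same size, near the first. Loose bystander. Origin at the centre of its underside.
- wash_bottle: Tall white bottle, 72 mm diameter, 165 mm tall, in front of the rack, to the left. Loose bystander. Origin at the centre of its underside.
- calculator: Black pocket calculator lying flat, 150 x 85 x 14 mm, at the right front. Loose bystander. Origin at the centre of its underside.

How it is judged:
On the way, in this order (a step that is already met when the one before it is completed fails the run):
1. the lens is centred over the rack and the arm stands still, the lid still shut (horizontal distance between lens and rack below 0.04 m and linear speed of magnifier below 0.02 m/s and value of joint lid below 0.1 rad), for 0.2 s.
2. the lid is raised to about 60 degrees by the gripper (value of joint lid between 0.9422 and 1.1522 rad and contact force between lid and the fingers above 0.2 N), for 0.2 s.
At the end, for the whole second after the job is handed in: The lens is within 40 mm (horizontally) of the middle of the rack; the lid stands at 60 degrees within 6 degrees (0.105 rad), slower than 0.1 rad/s, carried by the fingers (contact over 0.2 N) and by no bottle, vial or calculator (all of step 2 and horizontal distance between lens and rack below 0.04 m and velocity of joint lid between -0.1 and 0.1 rad/s and contact force between lid and reagent_a below 0.1 N and contact force between lid and reagent_b below 0.1 N and contact force between lid and reagent_c below 0.1 N and contact force between lid and vial_a below 0.1 N and contact force between lid and vial_b below 0.1 N and contact force between lid and wash_bottle below 0.1 N and contact force between lid and calculator below 0.1 N); the arm keeps its last pose, push and grip.
It fails at once if a bottle, a vial or the calculator is pushed more than 30 mm or tipped over 30 degrees (distance of any of reagent_a, reagent_b, reagent_c, vial_a, vial_b, wash_bottle, calculator from where it was at the start of the episode above 0.03 m or angle between any of reagent_a, reagent_b, reagent_c, vial_a, vial_b, wash_bottle, calculator's own z axis and vertical above 0.52 rad).
It also fails if it takes over 64 s, if anything falls off the work surface, if the arm or the gripper's body presses on something with over 40 N, if the wrist force passes 120 N, or if a joint passes its speed limit or range.

## Working session

There is one attempt and no reset: what is moved stays moved. The work goes in short steps, Python scripts to look and compute and a tool call to move; the robot and the scene stay as the last step left them, time stands still between calls to the robot, and variables do not carry over. Pictures are saved under pics/ and viewed, at most 10 in all, crops included, and the job is handed in when it is done.

Besides the shell and the picture viewer there is one more tool, called after "Request:" in YAML: its name, and indented under it one key for each argument. arm_command: Moves the arm, as the interface text tells. Its arguments: {"type":"object","properties":{"deltas":{"type":"array","items":{"type":"array","items":{"type":"number"}}},"grip":{"type":"number"},"newtons":{"type":"number"}},"required":["deltas"]}

```bash
mkdir -p pics
cat > h.py <<'E'
import numpy as np, cv2
from workcell import readout, snapshot, r
def ray(s,u,v):
    R=np.array(s["R"]);t=np.array(s["t"])
    c=-R.T@t; d=R.T@np.array([(u-s["cx"])/s["fx"],(v-s["cy"])/s["fy"],1.]); return c,d
def onz(s,u,v,z):
    c,d=ray(s,u,v); return c+d*(z-c[2])/d[2]
def proj(s,X):
    p=np.array(s["R"])@np.array(X)+np.array(s["t"]); return p[0]/p[2]*s["fx"]+s["cx"],p[1]/p[2]*s["fy"]+s["cy"]
E
python3 - <<'E'
from h import *
import pickle
o=readout.get_obs(); print({k:np.round(v,3) for k,v in o.items()}, r.grip_depth)
d={}
for n in ("side","top"):
    s=snapshot(n); d[n]=s; cv2.imwrite(f"pics/{n}0.png",cv2.resize(s["pixels"],(800,600),interpolation=cv2.INTER_CUBIC))
    print(n,s["fx"],s["cx"],s["cy"],np.round(-np.array(s["R"]).T@s["t"],3),np.round(s["R"],3).tolist())
pickle.dump(d,open("s0.pkl","wb"))
E
```

```text
{'time': np.float64(0.0), 'joints': array([ 1.3  ,  0.469, -0.049,  1.534,  0.024,  1.141, -0.082]), 'joint_velocities': array([-0.002, -0.001, -0.001, -0.   ,  0.001,  0.   , -0.001]), 'tau': array([-1.0000e-03, -5.1032e+01, -4.7000e-02, -2.3772e+01,  1.1000e-02,
        8.0000e-03, -0.0000e+00]), 'eef_pos': array([ 0.162, -0.655,  0.23 ]), 'ee_rot': array([ 0.993,  0.121, -0.   , -0.001]), 'contact_force': array([ 0.167, -0.   , -0.012]), 'wrist_torque': array([-0.021, -0.04 ,  0.014]), 'grasp_force': np.float64(0.0), 'grip_width': np.float64(0.085)} -0.0187
side 434.945055237633 257.9310604560055 194.2315655637426 [0.249 0.693 1.054] [[-0.949, -0.315, -0.007], [-0.218, 0.673, -0.707], [0.228, -0.67, -0.707]]
top 446.7710092269389 252.52003745790373 195.21015744206986 [ 0.302 -0.099  1.462] [[-0.025, -1.0, 0.006], [-0.981, 0.023, -0.195], [0.195, -0.011, -0.981]]
```

View pics/side0.png

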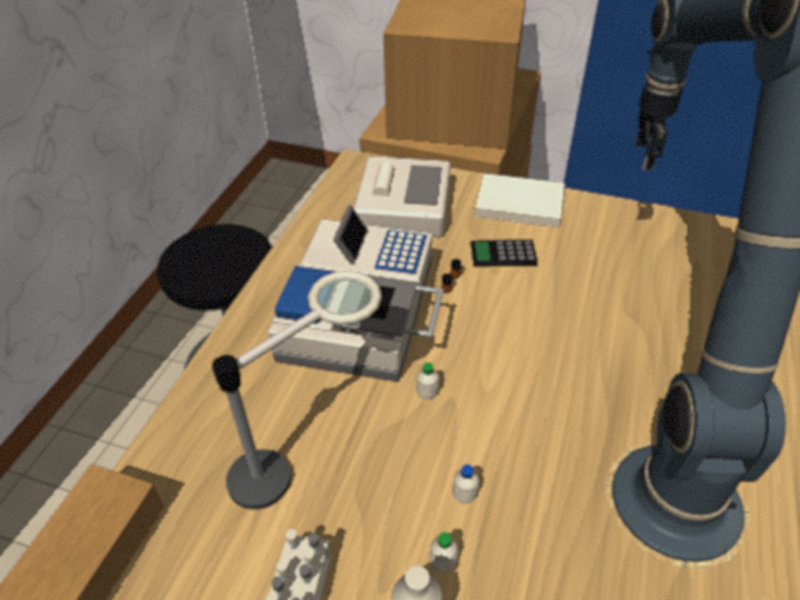

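View pics/top0.png

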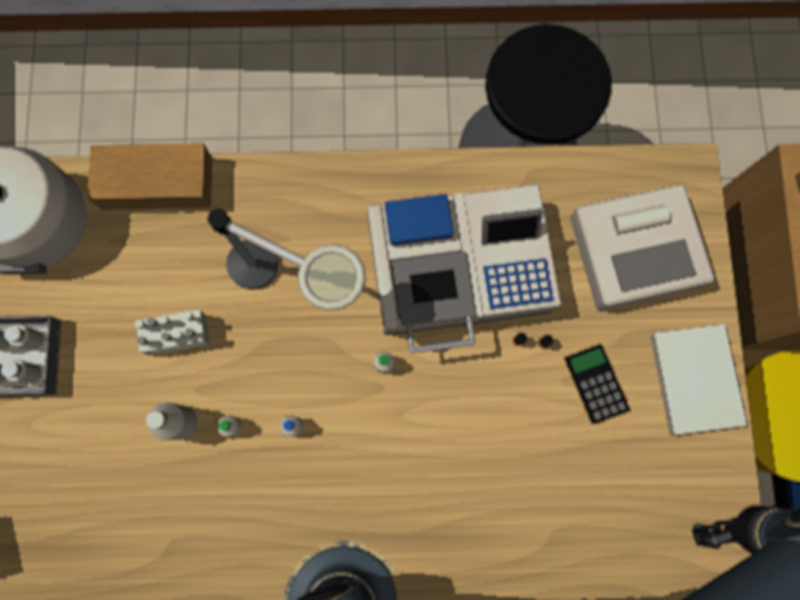

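Side view (800x600): lens ring at (345,297), hub (227,372), foot (258,480), rack (300,565), handle bar (438,290)-(432,335). Top view: lens (332,277), hub (219,220), foot (253,262), rack (172,332), handle bar (410,348)-(473,343), reagent_a (384,362).

Run:
```python
from h import *
import pickle
d=pickle.load(open("s0.pkl","rb")); T=d["top"]; S=d["side"]; k=.64
P=lambda s,u,v,z:np.round(onz(s,u*k,v*k,z),3)
print("lens",P(T,332,277,.3),P(S,345,297,.3))
print("hub",P(T,219,220,.31),P(S,227,362,.316)); print("foot",P(T,253,264,.01),P(S,258,480,.01))
print("rack",[P(T,*c,.056) for c in [(136,320),(203,311),(208,345),(142,353)]],P(T,172,332,.06))
print("bar T",P(T,410,349,.101),P(T,473,344,.101)," S",P(S,439,290,.101),P(S,432,334,.101))
print("ra",P(T,384,360,.08),P(S,428,369,.08)); print("rb/c",P(T,229,426,.08),P(T,290,426,.08)); print("wash",P(T,158,421,.165))
print("an front",P(T,385,330,.095),P(T,557,306,.095),"back",P(T,369,207,.095),P(T,540,187,.095))
print("lid",P(T,393,255,.1),P(T,463,250,.1),P(T,402,328,.1),P(T,473,316,.1)); print("vials",P(T,520,339,.04),P(T,546,341,.04))
for n,s,(x0,y0,x1,y1) in(("T",T,(180,130,330,240)),):
    c=s["pixels"][y0:y1,x0:x1]; g=cv2.cvtColor(c,cv2.COLOR_BGR2HSV); 
    a=cv2.resize(c,None,fx=5,fy=5,interpolation=cv2.INTER_CUBIC)
b=T["pixels"][185:240,70:150]; 
f=T["pixels"][120:240,130:325]
im=np.zeros((600,800,3),np.uint8); q=cv2.resize(f,None,fx=4,fy=4,interpolation=cv2.INTER_CUBIC); im[:480,:780]=q
cv2.imwrite("pics/crop1.png",im)
```

```text
lens [ 0.584 -0.006  0.3  ] [ 0.584 -0.006  0.3  ]
hub [0.687 0.187 0.31 ] [0.687 0.182 0.316]
foot [0.687 0.186 0.01 ] [0.688 0.191 0.01 ]
rack [array([0.563, 0.414, 0.056]), array([0.578, 0.278, 0.056]), array([0.508, 0.266, 0.056]), array([0.495, 0.399, 0.056])] [0.536 0.338 0.06 ]
bar T [ 0.484 -0.142  0.101] [ 0.491 -0.266  0.101]  S [ 0.499 -0.268  0.101] [ 0.478 -0.149  0.101]
ra [ 0.466 -0.09   0.08 ] [ 0.465 -0.081  0.08 ]
rb/c [0.344 0.215 0.08 ] [0.341 0.096 0.08 ]
wash [0.354 0.325 0.165]
an front [ 0.524 -0.094  0.095] [ 0.564 -0.439  0.095] back [ 0.78  -0.067  0.095] [ 0.815 -0.421  0.095]
lid [ 0.676 -0.113  0.1  ] [ 0.683 -0.255  0.1  ] [ 0.526 -0.127  0.1  ] [ 0.547 -0.269  0.1  ]
vials [ 0.507 -0.371  0.04 ] [ 0.502 -0.424  0.04 ]
```

View pics/crop1.png

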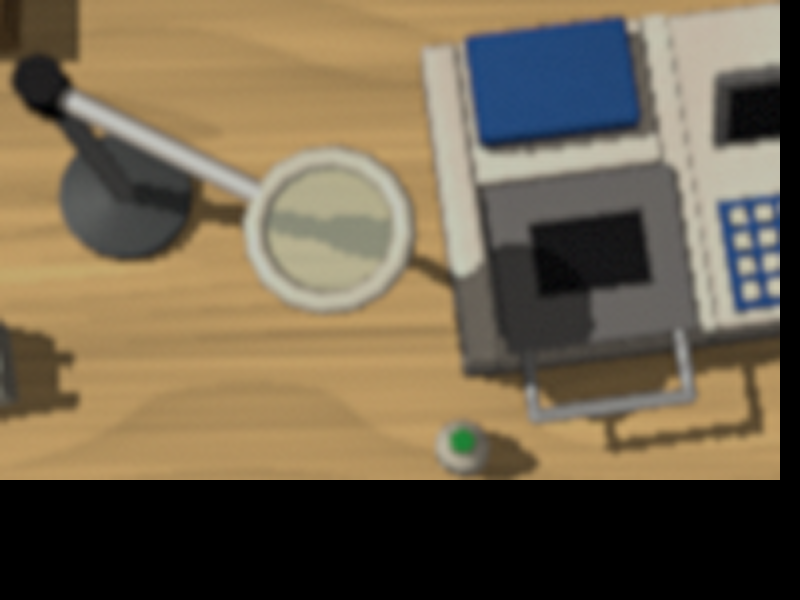

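Crop: lens centre at (329,229) and bar ends (537,413)/(691,393). Plan: straddle the arm 130 mm from the post with the fingers, carry it 107° clockwise, then do the lid.

```bash
cat >> h.py <<'E'
from scipy.spatial.transform import Rotation as Ro
def down(yaw): # tool x at yaw (deg), z down
    return Ro.from_euler('z',yaw,degrees=True)*Ro.from_quat([1,0,0,0])
def rows(wps,cur=None):
    """wps: list of (pos, Rotation); prints calls of 8 rows; chains from cur or measured pose"""
    o=readout.get_obs(); p,R=cur or (np.array(o["eef_pos"]),Ro.from_quat(o["ee_rot"]))
    for i in range(0,len(wps),8):
        w=wps[i:i+8]; w=w+[w[-1]]*(8-len(w)); out=[]
        for q,Q in w:
            out.append(np.r_[np.round(R.inv().apply(np.array(q)-p),4),np.round((R.inv()*Q).as_rotvec(),3)].tolist())
        print(out)
        p,R=np.array(q),Q
E
python3 - <<'E'
from h import *
P=[(.162,-.655,.23),(.25,-.62,.42),(.5,-.33,.42),(.626,.072,.42)]
from scipy.interpolate import interp1d
s=[0,.2,.55,1]; f=interp1d(s,P,axis=0); y0=13.9
w=[(f(a),down(y0+216.1*a)) for a in np.linspace(0,1,25)[1:]]
rows(w)
E
```

```text
[[0.02, -0.0025, -0.0392, -0.002, -0.0, -0.158], [0.0395, -0.0052, -0.0788, -0.002, -0.0, -0.315], [0.0591, -0.008, -0.1184, -0.002, -0.0, -0.472], [0.0786, -0.0108, -0.158, -0.002, -0.0, -0.629], [0.1017, -0.0182, -0.1896, -0.002, -0.001, -0.787], [0.1388, -0.0446, -0.1896, -0.002, -0.001, -0.944], [0.176, -0.071, -0.1895, -0.002, -0.001, -1.101], [0.2132, -0.0974, -0.1895, -0.002, -0.001, -1.258]]
[[0.0365, 0.0272, 0.0, 0.0, 0.0, -0.157], [0.0731, 0.0545, 0.0, 0.0, 0.0, -0.314], [0.1096, 0.0817, 0.0, 0.0, 0.0, -0.471], [0.1462, 0.109, 0.0, 0.0, 0.0, -0.629], [0.1827, 0.1362, 0.0, 0.0, 0.0, -0.786], [0.2204, 0.1488, 0.0, 0.0, 0.0, -0.943], [0.2584, 0.1578, 0.0, 0.0, 0.0, -1.1], [0.2963, 0.1668, 0.0, 0.0, 0.0, -1.257]]
[[0.0031, 0.0389, 0.0, 0.0, 0.0, -0.157], [0.0063, 0.0778, 0.0, 0.0, 0.0, -0.314], [0.0094, 0.1166, 0.0, 0.0, 0.0, -0.471], [0.0126, 0.1555, 0.0, 0.0, 0.0, -0.629], [0.0157, 0.1944, 0.0, 0.0, 0.0, -0.786], [0.0189, 0.2333, 0.0, 0.0, 0.0, -0.943], [0.022, 0.2722, 0.0, 0.0, 0.0, -1.1], [0.0252, 0.311, 0.0, 0.0, 0.0, -1.257]]
```

Request:
arm_command:
  deltas:
    - [0.02,-0.002,-0.039,0,0,-0.158]
    - [0.04,-0.005,-0.079,0,0,-0.315]
    - [0.059,-0.008,-0.118,0,0,-0.472]
    - [0.079,-0.011,-0.158,0,0,-0.629]
    - [0.102,-0.018,-0.19,0,0,-0.787]
    - [0.139,-0.045,-0.19,0,0,-0.944]
    - [0.176,-0.071,-0.19,0,0,-1.101]
    - [0.213,-0.097,-0.19,0,0,-1.258]
  grip: 0.55

```text
time: 1.1
eef_pos: [0.3459, -0.5089, 0.4209]
ee_rot: [0.73, 0.683, 0.0, -0.0]
contact_force: [0.9, 0.2, -1.3]
grip_width: 0.0472
grasp_force: 0.0
```

Request:
arm_command:
  deltas:
    - [0.037,0.027,0,0,0,-0.157]
    - [0.073,0.055,0,0,0,-0.314]
    - [0.11,0.082,0,0,0,-0.471]
    - [0.146,0.109,0,0,0,-0.629]
    - [0.183,0.136,0,0,0,-0.786]
    - [0.22,0.149,0,0,0,-0.943]
    - [0.258,0.158,0,0,0,-1.1]
    - [0.296,0.167,0,0,0,-1.257]

```text
time: 2.1
eef_pos: [0.5329, -0.2255, 0.4208]
ee_rot: [0.189, 0.982, 0.0, -0.0]
contact_force: [0.0, 0.5, -0.2]
grip_width: 0.0471
grasp_force: 0.0
```

Request:
arm_command:
  deltas:
    - [0.003,0.039,0,0,0,-0.157]
    - [0.006,0.078,0,0,0,-0.314]
    - [0.009,0.117,0,0,0,-0.471]
    - [0.013,0.156,0,0,0,-0.629]
    - [0.016,0.194,0,0,0,-0.786]
    - [0.019,0.233,0,0,0,-0.943]
    - [0.022,0.272,0,0,0,-1.1]
    - [0.025,0.311,0,0,0,-1.257]

```text
time: 3.1
eef_pos: [0.6266, 0.0717, 0.4208]
ee_rot: [-0.425, 0.905, -0.0, -0.0]
contact_force: [-1.0, -0.1, -0.1]
grip_width: 0.0473
grasp_force: 0.0
```

Run:
```python
from h import *
o=readout.get_obs(); R=Ro.from_quat(o["ee_rot"]); print(o["time"],o["eef_pos"],R.as_matrix()[:,0],np.round(o["joints"],2),o["grip_width"])
p=np.array(o["eef_pos"])
# down to arm, then swing
A=np.array([.626,.072]); 
w=[(np.r_[A,z],down(230)) for z in (.38,.34,.30,.279,.279,.279,.279,.279)]
post=np.array([.687,.187])
N=32; a=np.linspace(242,135-5,N+1)[1:]
for t in a: w.append((np.r_[post+.13*np.array([np.cos(np.radians(t)),np.sin(np.radians(t))]),.279],down(t-12)))
rows(w)
```

```text
3.1 [0.62658416 0.07167364 0.42078662] [-0.6395633  -0.76873794  0.0008759 ] [ 0.47  0.46 -1.01  1.31  0.39  1.57  1.96] 0.04731905241308404
[[0.0001, 0.0006, 0.0408, 0.0, -0.001, 0.004], [0.0001, 0.0006, 0.0808, 0.0, -0.001, 0.004], [0.0, 0.0006, 0.1208, 0.0, -0.001, 0.004], [-0.0, 0.0006, 0.1418, 0.0, -0.001, 0.004], [-0.0, 0.0006, 0.1418, 0.0, -0.001, 0.004], [-0.0, 0.0006, 0.1418, 0.0, -0.001, 0.004], [-0.0, 0.0006, 0.1418, 0.0, -0.001, 0.004], [-0.0, 0.0006, 0.1418, 0.0, -0.001, 0.004]]
[[0.0013, 0.008, 0.0, 0.0, 0.0, 0.061], [0.0022, 0.0159, 0.0, 0.0, 0.0, 0.122], [0.0027, 0.0238, 0.0, 0.0, 0.0, 0.183], [0.0026, 0.0317, 0.0, 0.0, 0.0, 0.244], [0.0021, 0.0397, 0.0, 0.0, 0.0, 0.305], [0.0011, 0.0475, 0.0, 0.0, 0.0, 0.367], [-0.0004, 0.0553, 0.0, 0.0, 0.0, 0.428], [-0.0023, 0.063, 0.0, 0.0, 0.0, 0.489]]
[[0.0014, 0.0078, 0.0, 0.0, 0.0, 0.061], [0.0023, 0.0157, 0.0, 0.0, 0.0, 0.122], [0.0028, 0.0236, 0.0, 0.0, 0.0, 0.183], [0.0028, 0.0316, 0.0, 0.0, 0.0, 0.244], [0.0022, 0.0395, 0.0, 0.0, 0.0, 0.305], [0.0012, 0.0474, 0.0, 0.0, 0.0, 0.367], [-0.0002, 0.0552, 0.0, 0.0, -0.0, 0.428], [-0.0022, 0.0629, 0.0, 0.0, -0.0, 0.489]]
[[0.0014, 0.0078, 0.0, 0.0, 0.0, 0.061], [0.0023, 0.0157, 0.0, 0.0, 0.0, 0.122], [0.0028, 0.0236, 0.0, 0.0, 0.0, 0.183], [0.0028, 0.0316, 0.0, 0.0, 0.0, 0.244], [0.0022, 0.0395, 0.0, 0.0, 0.0, 0.305], [0.0012, 0.0474, 0.0, 0.0, 0.0, 0.367], [-0.0002, 0.0552, 0.0, 0.0, 0.0, 0.428], [-0.0022, 0.0629, 0.0, 0.0, 0.0, 0.489]]
[[0.0014, 0.0078, 0.0, 0.0, 0.0, 0.061], [0.0023, 0.0157, 0.0, 0.0, 0.0, 0.122], [0.0028, 0.0236, 0.0, 0.0, 0.0, 0.183], [0.0028, 0.0316, 0.0, 0.0, 0.0, 0.244], [0.0022, 0.0395, 0.0, 0.0, 0.0, 0.305], [0.0012, 0.0474, 0.0, 0.0, 0.0, 0.367], [-0.0002, 0.0552, 0.0, 0.0, 0.0, 0.428], [-0.0022, 0.0629, 0.0, 0.0, 0.0, 0.489]]
```

Request:
arm_command:
  deltas:
    - [0,0,0.03,0,0,0]
    - [0,0,0.06,0,0,0]
    - [0,0,0.09,0,0,0]
    - [0,0,0.11,0,0,0]
    - [0,0,0.125,0,0,0]
    - [0,0,0.135,0,0,0]
    - [0,0,0.142,0,0,0]
    - [0,0,0.142,0,0,0]

```text
time: 4.1
eef_pos: [0.6264, 0.0708, 0.2792]
ee_rot: [-0.422, 0.906, -0.0, -0.0]
contact_force: [0.1, -0.6, -0.4]
grip_width: 0.0472
grasp_force: 0.0
```

Request:
arm_command:
  deltas:
    - [0.001,0.008,0,0,0,0.061]
    - [0.002,0.016,0,0,0,0.122]
    - [0.003,0.024,0,0,0,0.183]
    - [0.003,0.032,0,0,0,0.244]
    - [0.002,0.04,0,0,0,0.305]
    - [0.001,0.048,0,0,0,0.367]
    - [0,0.055,0,0,0,0.428]
    - [-0.002,0.063,0,0,0,0.489]

```text
time: 5.1
eef_pos: [0.5815, 0.112, 0.2803]
ee_rot: [-0.189, 0.982, -0.001, 0.003]
contact_force: [5.4, -1.1, -1.5]
grip_width: 0.0466
grasp_force: 2.0
```

Run:
```python
from h import *
o=readout.get_obs(); print(o["time"],np.round(o["eef_pos"],4),np.round(o["joints"],2))
s=snapshot("top"); cv2.imwrite("pics/t1.png",s["pixels"][90:310,40:360].repeat(2,0).repeat(2,1))
```

```text
5.1 [0.5815 0.112  0.2803] [ 0.4   0.43 -0.9   1.64  0.35  1.24  1.38]
```

View pics/t1.png

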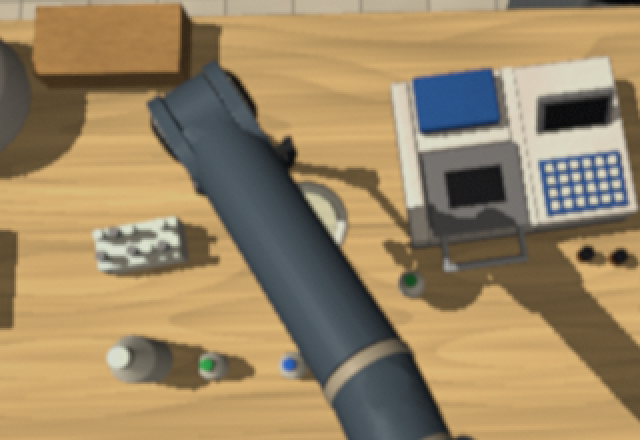

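The lens ring has moved (about (325,217) in the crop) under the forearm, contact about 5 N as expected; nothing disturbed. Continue the swing.

Request:
arm_command:
  deltas:
    - [0.001,0.008,0,0,0,0.061]
    - [0.002,0.016,0,0,0,0.122]
    - [0.003,0.024,0,0,0,0.183]
    - [0.003,0.032,0,0,0,0.244]
    - [0.002,0.04,0,0,0,0.305]
    - [0.001,0.048,0,0,0,0.367]
    - [0,0.055,0,0,0,0.428]
    - [-0.002,0.063,0,0,0,0.489]

```text
time: 6.15
eef_pos: [0.5594, 0.1704, 0.2801]
ee_rot: [0.054, 0.999, -0.001, 0.002]
contact_force: [2.9, -3.2, -0.3]
grip_width: 0.0468
grasp_force: 2.1
```

Request:
arm_command:
  deltas:
    - [0.001,0.008,0,0,0,0.061]
    - [0.002,0.016,0,0,0,0.122]
    - [0.003,0.024,0,0,0,0.183]
    - [0.003,0.032,0,0,0,0.244]
    - [0.002,0.04,0,0,0,0.305]
    - [0.001,0.048,0,0,0,0.367]
    - [0,0.055,0,0,0,0.428]
    - [-0.002,0.063,0,0,0,0.489]

```text
time: 7.15
eef_pos: [0.5668, 0.2327, 0.2799]
ee_rot: [0.294, 0.956, -0.002, 0.001]
contact_force: [-0.1, -4.3, 1.1]
grip_width: 0.0465
grasp_force: 2.1
```

Run:
```python
from h import *
o=readout.get_obs(); R=Ro.from_quat(o["ee_rot"]).as_matrix();print(o["time"],np.round(o["eef_pos"],4),np.round(o["joints"],2),np.degrees(np.arctan2(R[1,0],R[0,0])))
p=np.array(o["eef_pos"][:2])-[.687,.187]; print(np.hypot(*p),np.degrees(np.arctan2(p[1],p[0]))%360)
s=snapshot("side"); cv2.imwrite("pics/t2.png",cv2.resize(s["pixels"],(768,576)))
```

```text
7.15 [0.5668 0.2327 0.2799] [ 0.05  0.41 -0.7   1.6   0.28  1.23  0.27] 145.78430448498335
0.12858508698804746 159.16944854390698
```

View pics/t2.png

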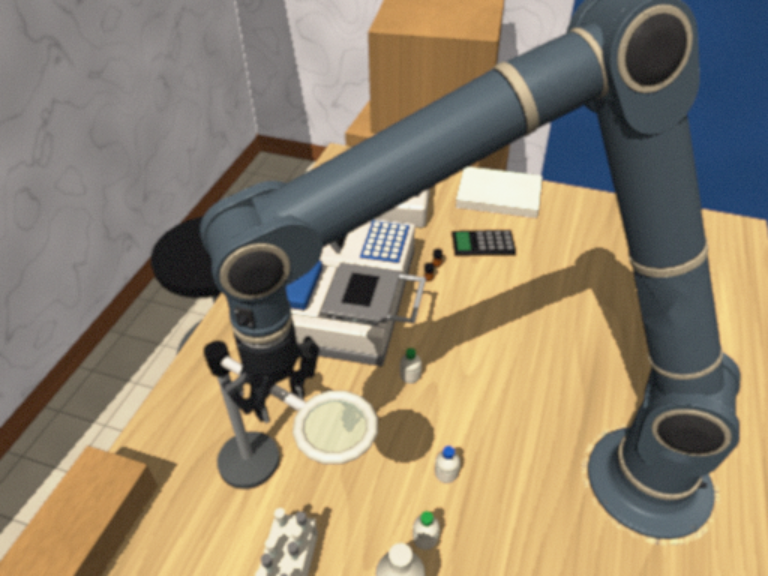

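Side view: lens ring now at (336,427), straddled and following; rack near (290,540).

Run:
```python
from h import *
s=snapshot("side"); X=onz(s,336/1.5,427/1.5,.3); p=X[:2]-[.687,.187]; print(X,np.hypot(*p),np.degrees(np.arctan2(p[1],p[0]))%360)
```

```text
[0.47532062 0.24679092 0.3       ] 0.21996161648535 164.22714659286214
```

Request:
arm_command:
  deltas:
    - [0.001,0.008,0,0,0,0.061]
    - [0.002,0.016,0,0,0,0.122]
    - [0.003,0.024,0,0,0,0.183]
    - [0.003,0.032,0,0,0,0.244]
    - [0.002,0.04,0,0,0,0.305]
    - [0.001,0.049,0,0,0,0.367]
    - [0,0.057,0,0,0,0.428]
    - [-0.003,0.065,0,0,0,0.489]

```text
time: 8.25
eef_pos: [0.604, 0.2866, 0.2797]
ee_rot: [0.516, 0.857, -0.001, -0.001]
contact_force: [-4.1, -3.0, 2.4]
grip_width: 0.0469
grasp_force: 2.2
```

Run:
```python
from h import *
o=readout.get_obs(); p=np.array(o["eef_pos"][:2])-[.687,.187]; print(np.hypot(*p),np.degrees(np.arctan2(p[1],p[0]))%360,np.round(o["joints"],2))
s=snapshot("side"); 
t=snapshot("top"); cv2.imwrite("pics/t3.png",np.hstack([s["pixels"][180:384,100:300],t["pixels"][80:284,60:260]]).repeat(2,0).repeat(2,1))
print([np.round(proj(c,x),1) for c in (s,t) for x in ([.536,.339,.3],[.536,.339,.056])])
```

```text
0.1296606776888176 129.82632589297836 [-0.11  0.49 -0.58  1.46  0.27  1.28 -0.24]
[array([176.9, 315.3]), array([191.6, 369. ]), array([ 82.1, 198.1]), array([110.3, 212.5])]
```

View pics/t3.png

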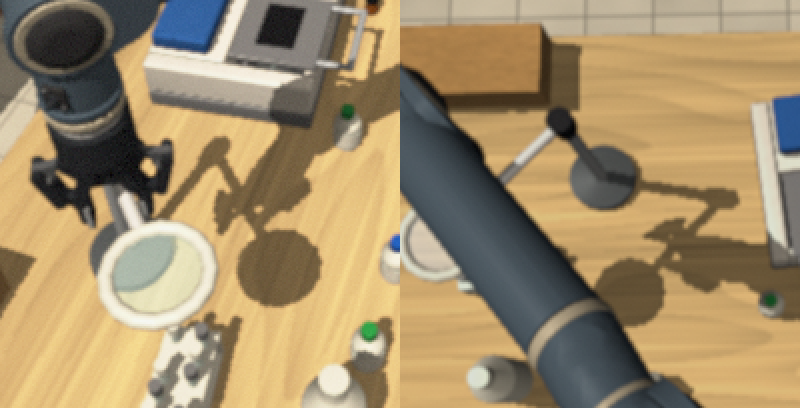

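Side crop: lens centre at (157,273) → pixel (178.5,316.5) against the rack-over target (176.9,315.3): a few mm off, done. Now lift off and go to the handle.

Run:
```python
from h import *
o=readout.get_obs(); p0=np.array(o["eef_pos"]); R=Ro.from_quat(o["ee_rot"]); m=R.as_matrix(); y=np.degrees(np.arctan2(m[1,0],m[0,0])); print(y)
up=p0+[0,0,.16]
w=[(p0+[0,0,z],down(y)) for z in (.01,.03,.05,.08,.11,.14,.16,.16)]
B=np.array([.488,-.206,.42]); 
s=np.linspace(0,1,14)[1:]; 
w+=[(up+a*(B-up),down(y+a*(96.1-y))) for a in s]
w+=[(np.r_[B[:2],z],down(96.1)) for z in (.36,.30,.25)]
w+=[(np.r_[B[:2],z],down(96.1)) for z in (.22,.19,.16,.13,.11,.095,.082,.082)]
rows(w)
```

```text
118.02702463939393
[[0.0, -0.0, -0.01, -0.0, -0.001, 0.0], [0.0, -0.0, -0.03, -0.0, -0.001, 0.0], [0.0001, -0.0, -0.05, -0.0, -0.001, 0.0], [0.0001, -0.0, -0.08, -0.0, -0.001, 0.0], [0.0001, -0.0, -0.11, -0.0, -0.001, 0.0], [0.0002, -0.0001, -0.14, -0.0, -0.001, 0.0], [0.0002, -0.0001, -0.16, -0.0, -0.001, 0.0], [0.0002, -0.0001, -0.16, -0.0, -0.001, 0.0]]
[[-0.0293, -0.0258, 0.0015, 0.0, 0.0, 0.029], [-0.0586, -0.0515, 0.003, 0.0, 0.0, 0.059], [-0.0879, -0.0773, 0.0045, 0.0, 0.0, 0.088], [-0.1171, -0.1031, 0.006, 0.0, 0.0, 0.118], [-0.1464, -0.1288, 0.0075, 0.0, 0.0, 0.147], [-0.1757, -0.1546, 0.009, 0.0, 0.0, 0.177], [-0.205, -0.1804, 0.0105, 0.0, 0.0, 0.206], [-0.2343, -0.2061, 0.012, 0.0, 0.0, 0.236]]
[[-0.0345, -0.0182, 0.0015, 0.0, 0.0, 0.029], [-0.069, -0.0364, 0.003, 0.0, 0.0, 0.059], [-0.1035, -0.0547, 0.0045, 0.0, 0.0, 0.088], [-0.138, -0.0729, 0.006, 0.0, 0.0, 0.118], [-0.1724, -0.0911, 0.0075, 0.0, 0.0, 0.147], [-0.1724, -0.0911, 0.0675, 0.0, 0.0, 0.147], [-0.1724, -0.0911, 0.1275, 0.0, 0.0, 0.147], [-0.1724, -0.0911, 0.1775, 0.0, 0.0, 0.147]]
[[0.0, 0.0, 0.03, 0.0, 0.0, 0.0], [0.0, 0.0, 0.06, 0.0, 0.0, 0.0], [0.0, 0.0, 0.09, 0.0, 0.0, 0.0], [0.0, 0.0, 0.12, 0.0, 0.0, 0.0], [0.0, 0.0, 0.14, 0.0, 0.0, 0.0], [0.0, 0.0, 0.155, 0.0, 0.0, 0.0], [0.0, 0.0, 0.168, 0.0, 0.0, 0.0], [0.0, 0.0, 0.168, 0.0, 0.0, 0.0]]
```

Request:
arm_command:
  deltas:
    - [0,-0.008,0,0,0,0]
    - [0,-0.012,-0.01,0,0,0]
    - [0,-0.012,-0.04,0,0,0]
    - [0,-0.012,-0.07,0,0,0]
    - [0,-0.012,-0.1,0,0,0]
    - [0,-0.012,-0.13,0,0,0]
    - [0,-0.006,-0.155,0,0,0]
    - [0,0,-0.16,0,0,0]

```text
time: 9.35
eef_pos: [0.6055, 0.2872, 0.4422]
ee_rot: [0.516, 0.857, 0.002, 0.001]
contact_force: [-0.4, -0.5, -0.0]
grip_width: 0.0469
grasp_force: 0.0
```

Request:
arm_command:
  deltas:
    - [-0.029,-0.026,0.001,0,0,0.029]
    - [-0.059,-0.052,0.003,0,0,0.059]
    - [-0.088,-0.077,0.004,0,0,0.088]
    - [-0.117,-0.103,0.006,0,0,0.118]
    - [-0.146,-0.129,0.007,0,0,0.147]
    - [-0.176,-0.155,0.009,0,0,0.177]
    - [-0.205,-0.18,0.01,0,0,0.206]
    - [-0.234,-0.206,0.012,0,0,0.236]
  grip: 0.42

```text
time: 10.35
eef_pos: [0.532, -0.0178, 0.4265]
ee_rot: [0.613, 0.79, -0.0, -0.0]
contact_force: [1.0, 0.8, -1.0]
grip_width: 0.0362
grasp_force: 0.0
```

Request:
arm_command:
  deltas:
    - [-0.034,-0.018,0.001,0,0,0.029]
    - [-0.069,-0.036,0.003,0,0,0.059]
    - [-0.103,-0.055,0.004,0,0,0.088]
    - [-0.138,-0.073,0.006,0,0,0.118]
    - [-0.172,-0.091,0.008,0,0,0.147]
    - [-0.172,-0.091,0.068,0,0,0.147]
    - [-0.172,-0.091,0.127,0,0,0.147]
    - [-0.172,-0.091,0.177,0,0,0.147]

```text
time: 11.35
eef_pos: [0.486, -0.2055, 0.2475]
ee_rot: [0.669, 0.743, -0.0, -0.001]
contact_force: [0.8, -1.6, -0.7]
grip_width: 0.0361
grasp_force: 0.0
```

Run:
```python
from h import *
o=readout.get_obs(); R=Ro.from_quat(o["ee_rot"]).as_matrix();print(o["time"],np.round(o["eef_pos"],4),np.round(o["joints"],2),np.degrees(np.arctan2(R[1,0],R[0,0])),o["grip_width"])
s=snapshot("side"); 
t=snapshot("top"); cv2.imwrite("pics/t4.png",np.hstack([s["pixels"][130:334,120:320],t["pixels"][140:344,60:360][:,130:330][:,:200]]).repeat(2,0).repeat(2,1))
print([np.round(proj(c,x),1) for c in (s,t) for x in ([.488,-.206,.101],)])
```

```text
11.35 [ 0.486  -0.2055  0.2475] [ 0.58  0.23 -0.31  1.85  0.08  1.08  0.35] 95.96327131811428 0.03606696856583912
[array([278.6, 199.8]), array([283.2, 221.4])]
```

View pics/t4.png

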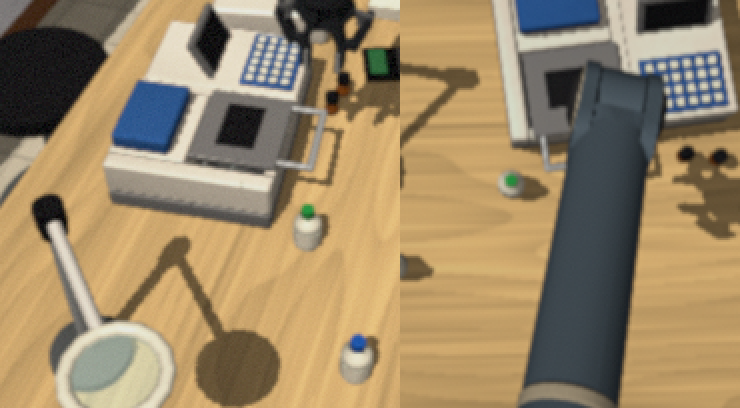

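Side crop: bar middle at (318,139), which is pixel (279,199.5), matching the estimate (278.6,199.8); gripper is above. Descend and pinch.

Request:
arm_command:
  deltas:
    - [0,0.002,0.03,0,0,0]
    - [0,0.002,0.06,0,0,0]
    - [0,0.002,0.09,0,0,0]
    - [0,0.002,0.115,0,0,0]
    - [0,0.002,0.135,0,0,0]
    - [0,0.002,0.15,0,0,0]
    - [0,0.002,0.16,0,0,0]
    - [0,0.002,0.167,0,0,0]

```text
time: 12.45
eef_pos: [0.4898, -0.2057, 0.0835]
ee_rot: [0.669, 0.743, 0.0, 0.001]
contact_force: [0.6, -0.2, -0.1]
grip_width: 0.036
grasp_force: 0.0
```

Request:
arm_command:
  deltas:
    - [0,0,0,0,0,0]
    - [0,0,0,0,0,0]
    - [0,0,0,0,0,0]
    - [0,0,0,0,0,0]
    - [0,0,0,0,0,0]
    - [0,0,0,0,0,0]
    - [0,0,0,0,0,0]
    - [0,0,0,0,0,0]
  grip: 0
  newtons: 40

```text
time: 13.45
eef_pos: [0.4898, -0.2056, 0.0836]
ee_rot: [0.669, 0.743, 0.0, 0.0]
contact_force: [2.0, -0.2, 1.5]
grip_width: 0.0106
grasp_force: 39.2
```

Run:
```python
from h import *
o=readout.get_obs(); p=np.array(o["eef_pos"]);print(np.round(p,4),o["grip_width"],np.round(o["joints"],2))
ex=np.array([np.cos(np.radians(6.1)),np.sin(np.radians(6.1)),0]); R=Ro.from_quat(o["ee_rot"])
w=[]
for t in np.radians(np.r_[np.linspace(0,60,33)[1:]]):
    c,s=np.cos(t),np.sin(t); u=.185*c-.005*s; z=.185*s+.005*c
    w.append((p+ex*(.185-u)+[0,0,z-.005],R))
rows(w)
```

```text
[ 0.4898 -0.2056  0.0836] 0.010616160821831071 [ 0.54  0.44 -0.27  2.    0.17  0.73  0.26]
[[-0.0, 0.0003, -0.0061, 0.0, 0.0, 0.0], [-0.0, 0.0007, -0.0121, 0.0, 0.0, 0.0], [-0.0, 0.0014, -0.0181, 0.0, 0.0, 0.0], [-0.0, 0.0023, -0.0241, 0.0, 0.0, 0.0], [-0.0, 0.0033, -0.0301, 0.0, 0.0, 0.0], [-0.0, 0.0046, -0.036, 0.0, 0.0, 0.0], [-0.0, 0.006, -0.0419, 0.0, 0.0, 0.0], [-0.0, 0.0076, -0.0477, 0.0, 0.0, 0.0]]
[[0.0, 0.0018, -0.0058, 0.0, 0.0, 0.0], [0.0, 0.0038, -0.0115, 0.0, 0.0, 0.0], [0.0, 0.006, -0.0171, 0.0, 0.0, 0.0], [0.0, 0.0084, -0.0227, 0.0, 0.0, 0.0], [0.0, 0.011, -0.0282, 0.0, 0.0, 0.0], [0.0, 0.0137, -0.0336, 0.0, 0.0, 0.0], [0.0, 0.0166, -0.0389, 0.0, 0.0, 0.0], [0.0, 0.0197, -0.0441, 0.0, 0.0, 0.0]]
[[0.0, 0.0033, -0.0051, 0.0, 0.0, 0.0], [0.0, 0.0067, -0.0101, 0.0, 0.0, 0.0], [0.0, 0.0103, -0.015, 0.0, 0.0, 0.0], [0.0, 0.014, -0.0197, 0.0, 0.0, 0.0], [0.0, 0.0179, -0.0244, 0.0, 0.0, 0.0], [0.0, 0.022, -0.0289, 0.0, 0.0, 0.0], [0.0, 0.0261, -0.0333, 0.0, 0.0, 0.0], [0.0001, 0.0305, -0.0375, 0.0, 0.0, 0.0]]
[[0.0, 0.0045, -0.0041, 0.0, 0.0, 0.0], [0.0, 0.0091, -0.008, 0.0, 0.0, 0.0], [0.0, 0.0138, -0.0118, 0.0, 0.0, 0.0], [0.0, 0.0186, -0.0154, 0.0, 0.0, 0.0], [0.0, 0.0236, -0.0189, 0.0, 0.0, 0.0], [0.0001, 0.0287, -0.0222, 0.0, 0.0, 0.0], [0.0001, 0.0339, -0.0254, 0.0, 0.0, 0.0], [0.0001, 0.0391, -0.0283, 0.0, 0.0, 0.0]]
```

Request:
arm_command:
  deltas:
    - [0,0,-0.006,0,0,0]
    - [0,0.001,-0.012,0,0,0]
    - [0,0.001,-0.018,0,0,0]
    - [0,0.002,-0.024,0,0,0]
    - [0,0.003,-0.03,0,0,0]
    - [0,0.005,-0.036,0,0,0]
    - [0,0.006,-0.042,0,0,0]
    - [0,0.008,-0.048,0,0,0]

```text
time: 14.45
eef_pos: [0.4969, -0.2047, 0.1315]
ee_rot: [0.669, 0.743, -0.0, -0.0]
contact_force: [3.8, -0.6, -3.4]
grip_width: 0.0104
grasp_force: 38.9
```

Request:
arm_command:
  deltas:
    - [0,0.002,-0.006,0,0,0]
    - [0,0.004,-0.0115,0,0,0]
    - [0,0.006,-0.017,0,0,0]
    - [0,0.0085,-0.0225,0,0,0]
    - [0,0.011,-0.028,0,0,0]
    - [0,0.0135,-0.0335,0,0,0]
    - [0,0.0165,-0.039,0,0,0]
    - [0,0.0195,-0.044,0,0,0]

```text
time: 15.45
eef_pos: [0.5152, -0.2027, 0.1754]
ee_rot: [0.67, 0.743, -0.001, -0.001]
contact_force: [-6.1, -0.5, -0.0]
grip_width: 0.0108
grasp_force: 38.9
```

Run:
```python
from h import *
o=readout.get_obs();print(o["time"],np.round(o["eef_pos"],4),np.round(o["joints"],2),o["grip_width"],o["grasp_force"],o["contact_force"])
s=snapshot("side"); cv2.imwrite("pics/t5.png",s["pixels"][80:280,140:340].repeat(3,0).repeat(3,1))
```

```text
15.45 [ 0.5152 -0.2027  0.1754] [ 0.54  0.35 -0.3   1.87  0.13  0.94  0.28] 0.010791466682686483 38.9087176322937 [-6.13474177 -0.50376865 -0.03369672]
```

View pics/t5.png

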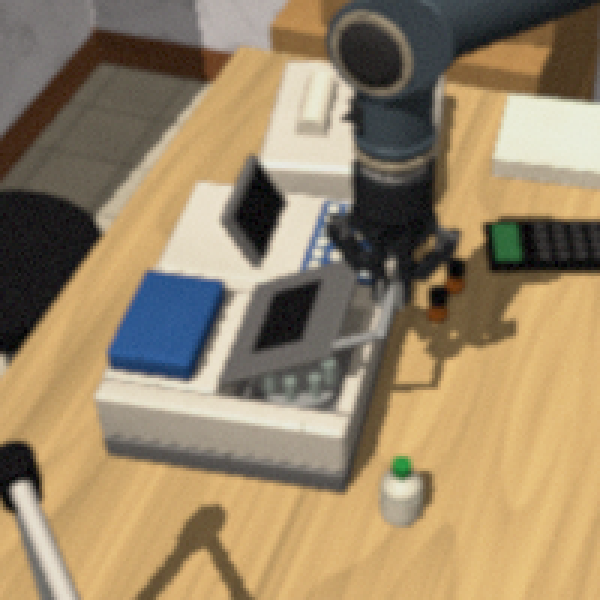

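The lid (plate around (300,320)) is lifted about 30°, with the bar pinched at (390,290); bottles and vials are undisturbed. Carry on to 60°.

Request:
arm_command:
  deltas:
    - [0,0.0035,-0.005,0,0,0]
    - [0,0.0065,-0.01,0,0,0]
    - [0,0.0105,-0.015,0,0,0]
    - [0,0.014,-0.0195,0,0,0]
    - [0,0.018,-0.0245,0,0,0]
    - [0,0.022,-0.029,0,0,0]
    - [0,0.026,-0.0335,0,0,0]
    - [0,0.0305,-0.0375,0,0,0]

```text
time: 16.5
eef_pos: [0.5438, -0.1995, 0.2138]
ee_rot: [0.67, 0.743, -0.003, -0.003]
contact_force: [-13.1, 0.0, 8.4]
grip_width: 0.0105
grasp_force: 39.1
```

Request:
arm_command:
  deltas:
    - [0,0.0045,-0.004,0,0,0]
    - [0,0.009,-0.008,0,0,0]
    - [0,0.014,-0.012,0,0,0]
    - [0,0.0185,-0.0155,0,0,0]
    - [0,0.0235,-0.019,0,0,0]
    - [0,0.0285,-0.022,0,0,0]
    - [0,0.034,-0.0255,0,0,0]
    - [0,0.039,-0.0285,0,0,0]

```text
time: 17.5
eef_pos: [0.5853, -0.1949, 0.2451]
ee_rot: [0.669, 0.743, -0.0, 0.0]
contact_force: [-9.6, 1.8, 13.5]
grip_width: 0.0103
grasp_force: 40.6
```

Run:
```python
from h import *
o=readout.get_obs();p=np.array(o["eef_pos"]);print(o["time"],np.round(p,4),np.round(o["joints"],2),o["grip_width"],o["grasp_force"],o["contact_force"])
d=p-[.4898,-.2056,.0836]; u=.185-np.hypot(d[0],d[1]); z=.005+d[2]
print("angle from tcp",np.degrees(np.arctan2(z,u)-np.arctan2(.005,.185)),np.hypot(u,z))
s=snapshot("side"); cv2.imwrite("pics/t6.png",s["pixels"][80:280,140:340].repeat(3,0).repeat(3,1))
t=snapshot("top"); cv2.imwrite("pics/t6top.png",t["pixels"])
H=np.array([.672,-.187,.096]); ex=np.array([np.cos(np.radians(6.1)),np.sin(np.radians(6.1)),0]); ey=np.array([-ex[1],ex[0],0])
for T in (50,55,60,65,70):
    c,q=np.cos(np.radians(T)),np.sin(np.radians(T))
    L=-ex*c+[0,0,q]; N=ex*q+np.array([0,0,c])
    print(T,[np.round((np.array(proj(s,H+L*a+N*b+ey*yy))-[140,80])*3).tolist() for a,b,yy in ((.135,.005,.075),(.185,.005,.06),(0,.005,.075))])
```

```text
17.5 [ 0.5853 -0.1949  0.2451] [ 0.48  0.38 -0.3   1.65  0.12  1.13  0.25] 0.010288461385206485 40.566065311431885 [-9.60051382  1.77702687 13.48737853]
angle from tcp 60.34011058391433 0.1887605437700852
50 [[297.0, 323.0], [333.0, 287.0], [217.0, 385.0]]
55 [[287.0, 317.0], [319.0, 278.0], [217.0, 385.0]]
60 [[276.0, 310.0], [304.0, 269.0], [217.0, 385.0]]
65 [[265.0, 305.0], [289.0, 261.0], [217.0, 386.0]]
70 [[253.0, 300.0], [272.0, 254.0], [216.0, 386.0]]
```

View pics/t6.png

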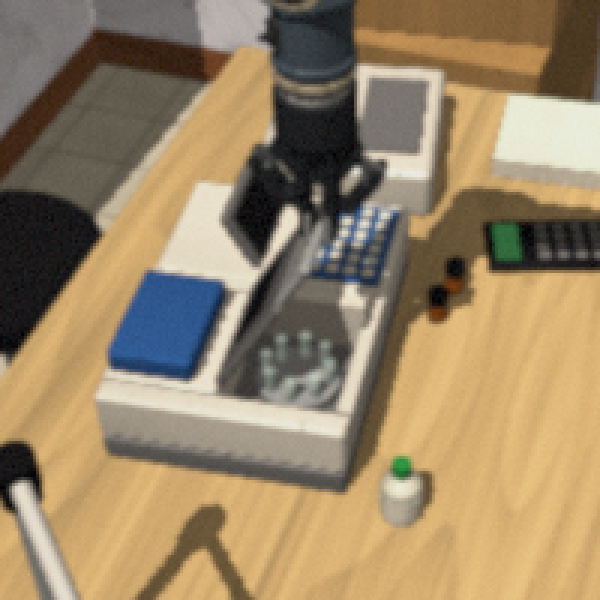

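Lid edge corner at about (278,308) and bar end near (303,270), which matches the 60° prediction (276,310)/(304,269). I'll relieve the radial squeeze slightly and let it settle.

Request:
arm_command:
  deltas:
    - [0,-0.0005,-0.001,0,0,0]
    - [0,-0.001,-0.0015,0,0,0]
    - [0,-0.001,-0.0015,0,0,0]
    - [0,-0.001,-0.0015,0,0,0]
    - [0,-0.001,-0.0015,0,0,0]
    - [0,-0.001,-0.0015,0,0,0]
    - [0,-0.001,-0.0015,0,0,0]
    - [0,-0.001,-0.0015,0,0,0]

```text
time: 18.6
eef_pos: [0.5852, -0.195, 0.2451]
ee_rot: [0.669, 0.743, 0.0, 0.001]
contact_force: [-5.5, 2.1, 6.3]
grip_width: 0.0104
grasp_force: 39.9
```

Run:
```python
from h import *
s=snapshot("side"); cv2.imwrite("pics/t7.png",np.hstack([s["pixels"][150:250,180:280].repeat(4,0).repeat(4,1),s["pixels"][264:364,130:230].repeat(4,0).repeat(4,1)]))
o=readout.get_obs();print(o["time"],np.round(o["eef_pos"],4),o["contact_force"],o["grasp_force"])
```

```text
18.65 [ 0.5852 -0.1949  0.2451] [-5.35816283  1.91959604  6.8684797 ] 39.93369698524475
```

View pics/t7.png

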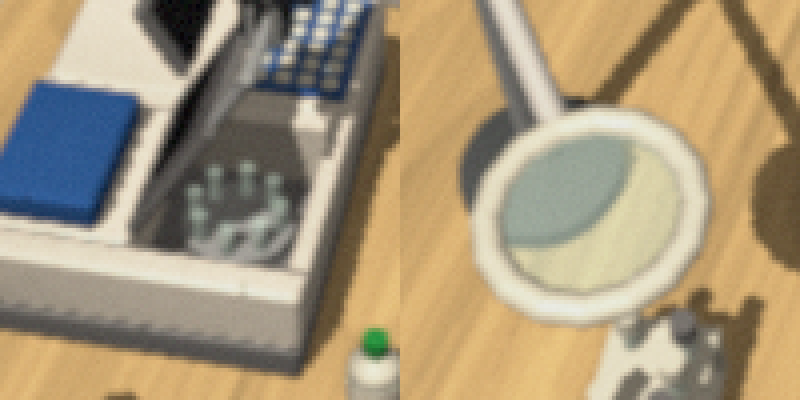

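The lid is steady, and the lens centre at (191,214) of the right crop, pixel (177.8,317.5), lies within about 5 mm of target. Handing in.

```bash
python3 -c "
from workcell import r
print(r.hand_in())"
```

```text
the job is handed in; nothing more can be done
None
```

I handed the job in at about 19 s: the lens is about 5 mm from the rack's centre by the camera, and the gripper is holding the lid steady at about 60°. The bottles and vials looked undisturbed in every picture I took, but the hand-in gave no verdict.

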